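# Balance a lever arm on a drum and mark its balance point

### The job

Find and mark the balance point of the aluminium lever arm: without lifting it off the stand, slide it along over the steel drum until, left alone, it balances about level on the drum, clear of both brass rests. Then press the red plunger down so that its pin marks the arm, let it spring back up, and leave the arm still balanced on the drum. Do not disturb the things lying around.

Things in the scene. Friction and masses are not known exactly. Their poses are not given: they have to be found in the camera images.
- stand: Fixed balancing stand, base plate 170 x 100 x 12 mm; origin: centre of its underside, on the bench. x runs level along the arm, the way the arm has to be slid; z up. Blue side frames (inner faces 46 mm, outer 62 mm apart) reach x = -62 to 62 mm below the drum's top; above it only x = -16 to 16 mm, carrying a bridge 38 to 46 mm above the drum's top; they guide the arm with 3 mm play each side.
- drum_top (a point): Middle of the top line of the stand's fixed (not turning) steel drum: radius 60 mm, axis along the stand's y, top 132 mm above the bench. At x = y = 0 of the stand; axes as the stand's.
- near_rest: Brass dowel, 10 mm diameter, across the stand at x = -55 mm; its top is 3 mm below the drum's top. At the start the arm lies on the drum and this rest, leaning back about 0.06 rad. Origin: middle of the dowel's axis.
- far_rest: The same dowel at x = +55 mm, its top 7 mm below the drum's top; an arm pushed too far tips forward about 0.14 rad on to it and can be pushed back from its other end.
- lever_arm: Loose flat aluminium arm 200 (x) x 40 x 12 mm, about 0.45 kg, with a brass weight (36 mm diameter, 16 mm high, centre at x = -76 mm) on top near its back end, which is the end to push. Origin: middle of the underside; x along the arm, at the start within 0.01 rad of the stand's x; z up. It rocks for about a second when let go.
- balance_point (a point): The arm's balance point on its underside, 77 mm from the weighted end, 123 mm from the free end; not marked on the arm. At the start 22 to 46 mm short of drum_top (at smaller stand x). The arm balances level with it over drum_top; each mm past leans it about 0.02 rad forward (free end down), each mm short 0.02 rad back.
- plunger_top (a point): Centre of the top face of the plunger's red knob (28 mm diameter), straight above the drum's top, 76 mm above it when up. Press it straight down.
- plunger: Red-knobbed spring plunger in the stand's bridge, moving straight down 12 mm at most. Origin at its steel point, 20 mm above the drum's top when up, so it meets a level arm 8 mm down. About 2 N starts it moving, 5 N brings it on to the arm; it springs back when let go.
- network_switch: Light grey network switch 127 x 193 x 34 mm lying flat on the bench, origin under its centre. Leave it alone.
- mug: Dotted mug, 93 mm high, origin under its centre. Leave it alone.
- tape_roll: Roll of tan tape, 100 mm diameter, 25 mm high, origin under its centre. Leave it alone.
- torch: Black torch, 110 mm long, 34 mm diameter, lying, origin under its centre. Leave it alone.
Mind the look-alikes: they are no part of the job. Of the things shaped like the lever_arm, the aluminium one is meant.

How it is judged:
By the outcome, as a careful person would: the job done as asked, in the order asked, and still so for the second after the job is handed in, with the robot touching nothing.
It also fails if it takes over 48 s, if anything falls off the work surface, if the arm or the gripper's body presses on something with over 40 N, if the wrist force passes 120 N, or if a joint passes its speed limit or range.

### The arm

A 7-joint arm with a two-finger parallel gripper is mounted at the origin on a cart in front of the work surface, level with it; the furniture and walls round the work are solid. World frame = base frame: x ahead of the robot, y to its left, z up, the work surface at z = 0. Lengths are in mm, angles in rad, forces in N, time in s.
With the tool pointing down it reaches from about 400 to 750 mm from the base axis. Payload 19.5 kg.
Tool frame: the origin (TCP) lies midway between the tips of the shut fingers; the grasp point (between the pads) lies hold_point_z behind it (hold_point_z is the distance from the TCP to the grasp point, in mm); z points along the fingers, y is the line along which they close (so a half turn about z gives the same grasp; the last joint's range is limited). The gripper opens to 85 mm and grips with 20 to 120 N. Pads are 22 mm wide; open, the fingers measure 114 mm over their backs; the gripper's body (76 mm by 85 mm) begins 54 mm behind the grasp point. The pads swing forward as they close: fully open they stand 13 mm farther back than shut.
Start: joints at [-1.172, 0.707, -0.028, 1.485, 0.022, 0.951, -0.075], TCP at [245.316, 520.015, 231.268] pointing down, gripper open.
Joint ranges: [-2.71, 2.71], [-0.32, 2.16], [-1.57, 1.52], [0, 2.45], [-1.46, 4.6], [0, 2.02], [-2.83, 2.83]. Speed limits (rad/s): [1.89, 1.89, 2.57, 2.57, 3.01, 3.01, 3.01].

### API

Orientations are given as a unit quaternion [x, y, z, w].
In Python, from station import goto, move_linear, move_joints, open_jaws, grab, hold, ik, observe, camera, calibration, MotionError, sign_off, hold_point_z gives the robot as it stands. Calls block until the motion is done:
- goto(position, orientation): joint-space move of the TCP to a pose.
- move_linear(position, rot=None, velocity=150): straight line of the TCP; rot=None keeps the orientation; velocity is the mean speed in mm/s.
- move_joints(angles): joint-space move.
- open_jaws() and grab(): open the fingers fully, or close them until they stop; the grip force is fixed at half the most.
- hold(seconds).
- ik(position, orientation): joint angles nearest the present ones, or None.
- observe(): the state.
- camera(name): name is "scene" or "top"; returns (picture, depth): 384x512x3 uint8, red, green, blue; 384x512 float32, mm along the optical axis (not along the pixel's ray), 0 where there is no reading.
- calibration(name): a dict with "camera_matrix" (3x3 intrinsics, pixels), "R" (3x3) and "t" (3): a world point X has camera coordinates R X + t. Camera axes: x right, y down, z forward; pixel columns grow to the right and rows downward; lengths in mm; the calibration is good to about 2 mm. A picture is of the moment at which its call begins. calibration takes no time and is no camera call.
A pose or a line that the arm cannot do raises MotionError and nothing moves.
- sign_off(): hands the job in; it is judged then, once.
The state is a dict: "t": time; "joints": joint angles; "dq": joint speeds; "joint_efforts": joint torques, N m; "ee_pos": TCP position; "ee_rot": TCP orientation; "ft_force": force on the tool from outside, world axes, zero at the start; "moment": the same for the moment, N m; "opening": finger opening in mm; "finger_force": force on a finger pad.
Only numpy, scipy, OpenCV 4.12 (cv2) and the standard library are available. Lean on these libraries where they do the work, as an engineer would, in place of code of your own. Each camera call takes 0.05 s, during which the arm holds its last target. There are 200 camera calls.

## Working session

There is one attempt and no reset: what is moved stays moved. The work goes in short steps, each a Python script; the robot and the scene stay as the last script left them, time stands still between calls to the robot, and variables do not carry over. Pictures are saved under pics/ and viewed, at most 10 in all, crops included, and the job is handed in when it is done.

```bash
mkdir -p pics; cat > h.py <<'E'
import numpy as np, cv2
from station import *
def save(n,img,s=1,crop=None):
    if crop: r0,r1,c0,c1=crop; img=img[r0:r1,c0:c1]
    img=cv2.resize(img,None,fx=s,fy=s,interpolation=cv2.INTER_CUBIC)
    cv2.imwrite(f'pics/{n}.png',img[:,:,::-1])
def world(cam,depth,uv):
    c=calibration(cam);K=np.array(c['camera_matrix']);R=np.array(c['R']);t=np.array(c['t'])
    uv=np.atleast_2d(uv).astype(int);d=depth[uv[:,1],uv[:,0]]
    p=np.c_[uv,np.ones(len(uv))]@np.linalg.inv(K).T*d[:,None]
    return (p-t)@R
def cast(cam,uv,z):
    c=calibration(cam);K=np.array(c['camera_matrix']);R=np.array(c['R']);t=np.array(c['t'])
    o=-R.T@t; uv=np.atleast_2d(uv); d=np.c_[uv,np.ones(len(uv))]@np.linalg.inv(K).T@R
    return o+d*((z-o[2])/d[:,2])[:,None]
def cloud(cam,depth):
    v,u=np.mgrid[0:384,0:512]
    return world(cam,depth,np.c_[u.ravel(),v.ravel()]).reshape(384,512,3)
E
python3 - <<'E'
from h import *
for n in ("scene","top"):
    p,d=camera(n); save(n+'0',p,1.5); np.savez(n+'0',p=p,d=d)
    c=calibration(n); print(n,-np.array(c['R']).T@c['t'], c['camera_matrix'])
o=observe(); print(o); print(hold_point_z)
E
```

```text
scene [ 243.24027846 -444.27163136  983.50025631] [[349.00687332   0.         251.80698899]
 [  0.         349.00687332 187.92986351]
 [  0.           0.           1.        ]]
top [ 260.1921195   135.32472704 1553.27213238] [[492.45078506   0.         261.12890875]
 [  0.         492.45078506 189.46057058]
 [  0.           0.           1.        ]]
{'t': 0.1, 'joints': array([-1.17168766,  0.70697688, -0.0275952 ,  1.48492581,  0.02196564,
        0.9509113 , -0.0755124 ]), 'dq': array([-0.00050781,  0.00010369, -0.00073695, -0.00200253,  0.00034395,
       -0.00041132,  0.0005004 ]), 'joint_efforts': array([ 1.30040982e-03, -8.84282970e+01,  1.23564854e+00, -2.36452550e+01,
        1.68624771e-02,  5.02533992e-03,  3.28997544e-05]), 'ee_pos': array([245.24103934, 519.83026778, 230.91731703]), 'ee_rot': array([ 2.18648644e-01,  9.75803545e-01, -4.50326829e-04, -9.41229985e-05]), 'ft_force': array([-0.03263302, -0.19586347,  0.23892543]), 'moment': array([-0.00248745,  0.01434919, -0.02057537]), 'finger_force': 0.0, 'opening': 85.54360003424158}
18.700000000000003
```

View pics/scene0.png

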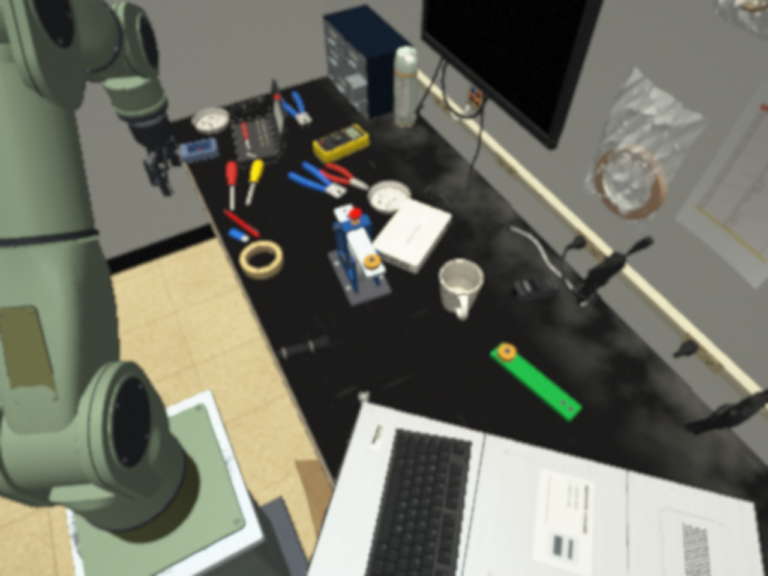

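View pics/top0.png

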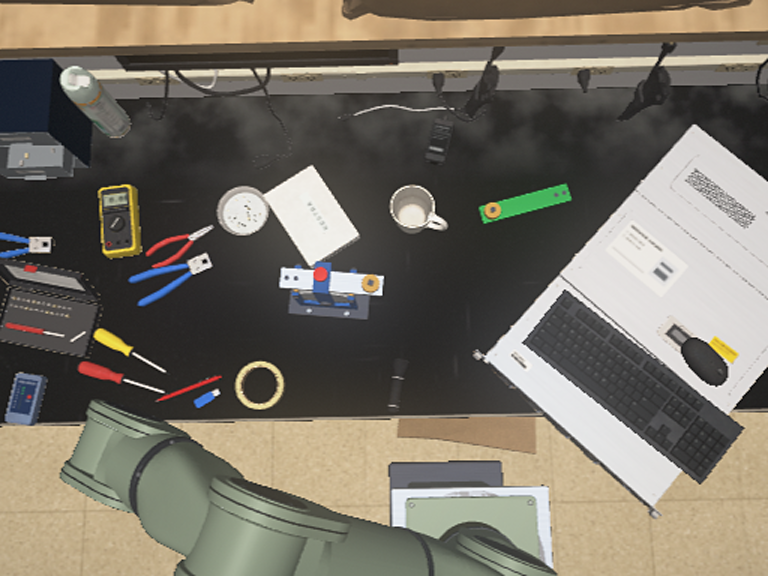

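The stand is at about (213,183) px in the top view. Its red knob is at (214,182) and the brass weight at (247,189), towards world -y, so I push towards +y. The green arm at (350,135) is the decoy. Next I'll measure the positions.

```bash
cat >> h.py <<'E'
def tri(uv1,uv2):
    A=[];b=[]
    for cam,uv in (("top",uv1),("scene",uv2)):
        c=calibration(cam);R=np.array(c['R']);o=-R.T@c['t']
        d=np.r_[uv,1]@np.linalg.inv(c['camera_matrix']).T@R; d/=np.linalg.norm(d)
        P=np.eye(3)-np.outer(d,d);A.append(P);b.append(P@o)
    return np.linalg.lstsq(np.vstack(A),np.hstack(b),rcond=None)[0]
def blob(p,kind,box):
    hsv=cv2.cvtColor(p,cv2.COLOR_RGB2HSV).astype(int);H,S,V=hsv[...,0],hsv[...,1],hsv[...,2]
    m={'red':((H<6)|(H>174))&(S>150)&(V>90),'brass':(H>8)&(H<26)&(S>90)&(V>80),'white':(S<45)&(V>130),'blue':(H>100)&(H<125)&(S>120)}[kind]
    w=np.zeros_like(m);w[box[0]:box[1],box[2]:box[3]]=1
    n,l,s,c=cv2.connectedComponentsWithStats((m&w).astype(np.uint8))
    i=1+np.argmax(s[1:,4]) ; return l==i,c[i],s[i]
BOX={'top':(160,225,175,270),'scene':(130,205,210,265)}
E
python3 - <<'E'
from h import *
D={n:np.load(n+'0.npz') for n in("top","scene")}
for k in('red','brass'):
    cs=[]
    for n in D:
        m,c,s=blob(D[n]['p'],k,BOX[n]); cs.append(c); P=cloud(n,D[n]['d'])[m]
        print(n,k,c,s,'med',np.median(P,0),'zmax',np.percentile(P[:,2],95))
    print('tri',tri(*cs))
P=cloud('top',D['top']['d']);
m,c,s=blob(D['top']['p'],'white',(170,205,180,262));print(c,s)
Q=P[m];print(np.percentile(Q,[2,50,98],axis=0))
r=cv2.minAreaRect(np.argwhere(m)[:,::-1].astype(np.float32));print(r);print(cast('top',cv2.boxPoints(r),140))
save('t1',D['top']['p'],7,(165,220,175,270));save('s1',D['scene']['p'],8,(130,205,200,275))
E
```

```text
top red [213.06349206 182.3015873 ] [209 178   9   9  63] med [556.61731176 280.65491595 205.4823726 ] zmax 210.86016599752375
scene red [236.85106383 141.40425532] [233 138   9   8  47] med [555.6650781  280.95159678 207.40969935] zmax 210.25587860726597
tri [556.39464128 280.54345956 207.20712313]
top brass [246.67021277 188.60638298] [241 183  12  12  94] med [546.7234531  187.87185972 152.85947321] zmax 157.30801866225556
scene brass [247.97674419 173.79069767] [243 170  12   9  86] med [544.63982699 186.80091608 154.63793393] zmax 158.39109767223925
tri [547.46230749 188.92095266 150.3548829 ]
[233.57840617 189.01028278] [219 181  37  17 389]
[[528.67446024 166.99203781 115.73454141]
 [549.50447228 232.31351178 139.52404959]
 [572.71697014 266.94434828 172.16756449]]
((237.06210327148438, 189.75518798828125), (35.62651062011719, 15.778642654418945), 4.763641834259033)
[[529.28895337 271.438252   140.        ]
 [576.28926836 267.49516958 140.        ]
 [565.13954598 163.18480399 140.        ]
 [518.30904114 167.78787169 140.        ]]
```

View pics/t1.png

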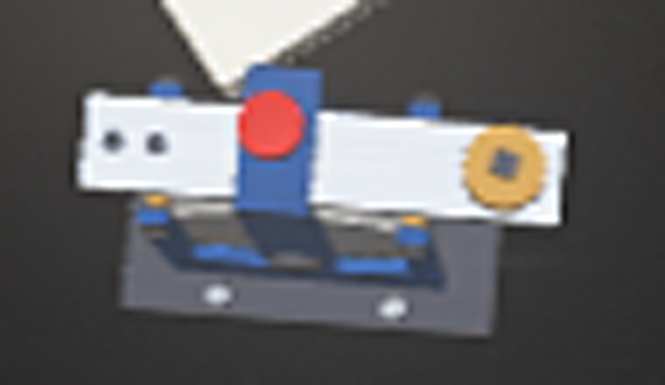

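View pics/s1.png

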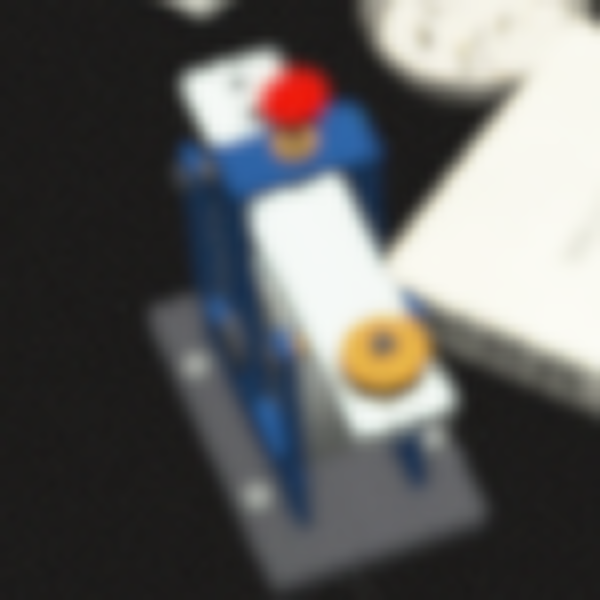

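The knob top is at (556.5, 280.6, 208) and the weight at (547.3, 188.5), so the arm is about 39 mm short. The arm's axis is (0.097, 0.995). I'll check the lean measurement and move in behind the weighted end.

```bash
cat >> h.py <<'E'
A=np.array([0.097,0.9953]);A/=np.linalg.norm(A);N=np.array([A[1],-A[0]]);D0=np.array([556.5,280.6])
def quat(ang): return [np.cos(ang/2),np.sin(ang/2),0,0]   # tool y=(sin ang,-cos ang)
B=np.arctan2(A[1],A[0])
def st(x,z,y=0): p=D0+A*x-N*y; return [p[0],p[1],z]
def lean(cam='top',img=None):
    p,d=img or camera(cam); P=cloud(cam,d); S=(P[...,:2]-D0)@np.c_[A,N]
    hsv=cv2.cvtColor(p,cv2.COLOR_RGB2HSV)
    m=(hsv[...,1]<45)&(hsv[...,2]>130)&(abs(S[...,1])<14)&(abs(S[...,0])<120)&(abs(S[...,0])>24)&(P[...,2]>118)&(P[...,2]<162)
    m=cv2.erode(m.astype(np.uint8),np.ones((3,3)))>0
    x,z=S[m][:,0],P[m][:,2]; 
    for _ in range(3):
        k=np.polyfit(x,z,1);r=z-np.polyval(k,x);g=abs(r)<2.5*r.std()+.1;x,z=x[g],z[g]
    _,c,_=blob(p,'brass',BOX[cam]); w=(cast(cam,c,156)[0,:2]-D0)@A
    f=x>0
    return dict(lean=round(-k[0],4),z0=round(k[1],1),std=round(r.std(),2),n=len(x),nf=int(f.sum()),w=round(w,2),bp=round(w+53,2))
E
python3 - <<'E'
from h import *
for n in('top','scene'):
    d=np.load(n+'0.npz');print(n,lean(n,(d['p'],d['d'])))
for a in(B,B+np.pi,B-np.pi): print(a,ik(st(-152,250),quat(a)),ik(st(-90,120),quat(a)))
a0=observe()['joints'];print(a0)
E
```

```text
top {'lean': np.float64(-0.0536), 'z0': np.float64(142.2), 'std': np.float64(3.01), 'n': 190, 'nf': 84, 'w': np.float64(-92.5), 'bp': np.float64(-39.5)}
scene {'lean': np.float64(-0.0543), 'z0': np.float64(143.9), 'std': np.float64(1.27), 'n': 45, 'nf': 13, 'w': np.float64(-96.61), 'bp': np.float64(-43.61)}
1.4736450819211542 [-0.41241906  0.67031633  0.23455857  1.52760104 -0.17661484  0.9645087
 -0.22311126] [-0.46323756  0.86743897  0.14596949  1.59470578 -0.17468831  0.69225088
 -0.33055206]
4.615237735510947 [ 0.04547087  0.72098926 -0.67512625  1.51163552  0.48637189  1.08150548
  2.30489365] [-0.08782845  0.92117615 -0.62630543  1.58133932  0.66272329  0.86121857
  2.07368703]
-1.667947571668639 [ 0.04547087  0.72098926 -0.67512625  1.51163552  0.48637189  1.08150548
  2.30489365] [-0.08782845  0.92117615 -0.62630543  1.58133932  0.66272329  0.86121857
  2.07368703]
[-1.17168766  0.70697688 -0.0275952   1.48492581  0.02196564  0.9509113
 -0.0755124 ]
```

```bash
python3 - <<'E'
from h import *
q=quat(B)
e=observe()['ee_pos']; move_linear([e[0],e[1],300],velocity=250)
grab(); goto(st(-155,300),q); move_linear(st(-155,120),velocity=150)
print(observe()['t'],observe()['ee_pos'],observe()['ft_force'],observe()['opening'])
move_linear(st(-125,120),velocity=60)
for x in(-118,-110,-103):
    move_linear(st(x,120),velocity=40); o=observe()
    print(x,round(o['t'],2),(o['ee_pos'][:2]-D0)@A,o['ft_force'].round(1),lean())
p,d=camera('scene');save('s2',p,6,(90,205,170,290))
E
```

```text
4.4333 [541.75430322 126.44239971 120.65744314] [ 0.22133047 -0.35448396 -0.19989523] -0.014832583379766614
-118 5.41 -117.74588271142035 [-0.5 -0.6  0.4] {'lean': np.float64(-0.0498), 'z0': np.float64(142.7), 'std': np.float64(2.81), 'n': 120, 'nf': 118, 'w': np.float64(49.89), 'bp': np.float64(102.89)}
-110 5.81 -109.5353126704767 [ 0.8 -0.4  0.1] {'lean': np.float64(-0.0377), 'z0': np.float64(143.2), 'std': np.float64(2.72), 'n': 127, 'nf': 127, 'w': np.float64(49.89), 'bp': np.float64(102.89)}
-103 6.18 -102.55337701029526 [ 0.1 -0.   0.6] {'lean': np.float64(-0.0504), 'z0': np.float64(142.6), 'std': np.float64(3.11), 'n': 144, 'nf': 144, 'w': np.float64(49.89), 'bp': np.float64(102.89)}
```

View pics/s2.png

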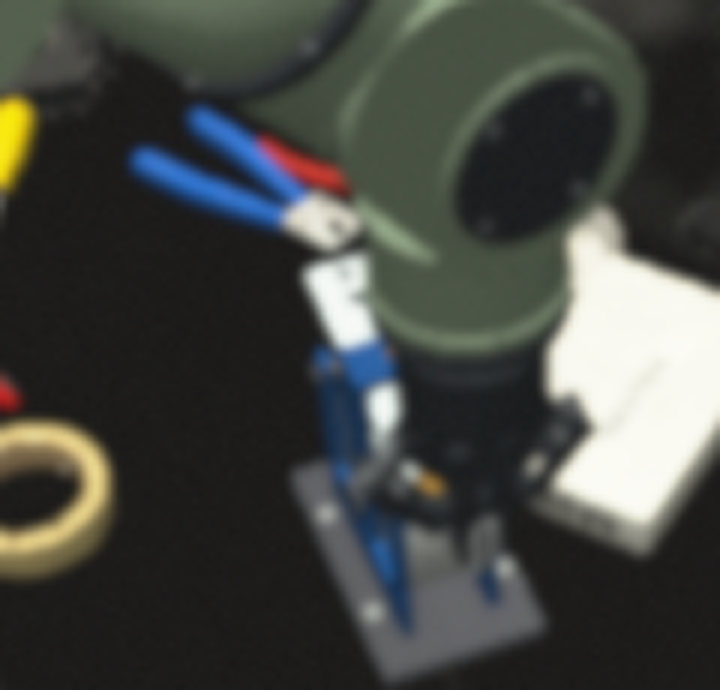

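The picture shows the shut fingers behind the weighted end, with the free end of the arm at (335,270) beyond the bridge. Next I'll track the free end in the top view.

```bash
cat >> h.py <<'E'
def freeend(img=None):
    p,d=img or camera('top'); v=cv2.cvtColor(p,cv2.COLOR_RGB2GRAY).astype(np.float32)
    s=np.arange(50,150,.5); out=[]
    c=calibration('top');K=np.array(c['camera_matrix']);R=np.array(c['R']);t=np.array(c['t'])
    for y in(-12,-8,8,12):
        W=np.array([st(x,145,y) for x in s])@R.T+t; uv=(W@K.T)[:,:2]/W[:,2:]
        f=cv2.remap(v,uv[:,0].astype(np.float32)[:,None],uv[:,1].astype(np.float32)[:,None],cv2.INTER_LINEAR)[:,0]
        g=np.diff(cv2.GaussianBlur(f[:,None],(1,9),2)[:,0]); out.append(s[np.argmin(g)])
    return out
E
python3 - <<'E'
from h import *
d=np.load('top0.npz');print(freeend((d['p'],d['d'])));print(freeend())
for a in range(2):
    x=(-102,-98)[a]; move_linear(st(x,120),velocity=30);o=observe();print(x,o['ft_force'].round(1),freeend(),lean()['lean'])
E
```

```text
[np.float64(85.5), np.float64(85.5), np.float64(86.0), np.float64(86.0)]
[np.float64(109.5), np.float64(109.0), np.float64(107.5), np.float64(107.5)]
-102 [ 0.  -0.4  0.1] [np.float64(109.5), np.float64(109.0), np.float64(108.0), np.float64(107.5)] -0.0333
-98 [-0.2 -0.3  0.4] [np.float64(112.5), np.float64(112.0), np.float64(113.0), np.float64(112.5)] -0.0592
```

```bash
python3 - <<'E'
from h import *
for x in(-94,-91):
    move_linear(st(x,120),velocity=30);o=observe();print(x,(o['ee_pos'][:2]-D0)@A,o['ft_force'].round(1),np.mean(freeend()),[lean()['lean'] for _ in range(3)])
move_linear(st(-170,120),velocity=120);hold(.3)
print([lean() for _ in range(3)],observe()['t'], np.mean(freeend()))
p,d=camera('top');save('t3',p,7,(165,220,175,270))
E
```

```text
-94 -93.69524356789786 [-0.1  0.  -0.6] 116.875 [np.float64(-0.0492), np.float64(-0.0524), np.float64(-0.0596)]
-91 -90.78341288365954 [-0.3  0.3 -0.1] 119.875 [np.float64(-0.0567), np.float64(-0.0665), np.float64(-0.0401)]
[{'lean': np.float64(-0.0562), 'z0': np.float64(142.4), 'std': np.float64(2.69), 'n': 206, 'nf': 176, 'w': np.float64(-58.5), 'bp': np.float64(-5.5)}, {'lean': np.float64(-0.0494), 'z0': np.float64(142.7), 'std': np.float64(3.11), 'n': 207, 'nf': 174, 'w': np.float64(-58.5), 'bp': np.float64(-5.5)}, {'lean': np.float64(-0.0573), 'z0': np.float64(142.5), 'std': np.float64(2.7), 'n': 198, 'nf': 165, 'w': np.float64(-58.5), 'bp': np.float64(-5.5)}] 9.2583 119.75
```

View pics/t3.png

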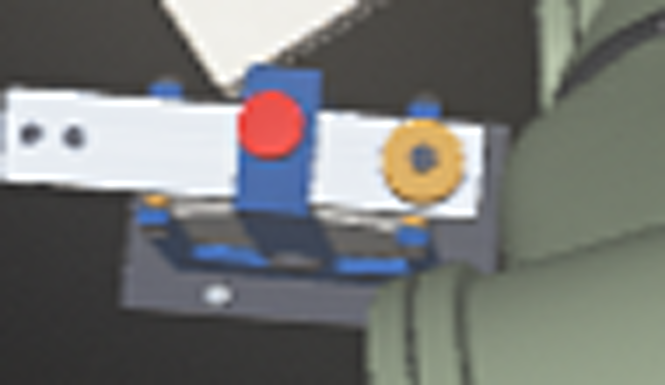

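The arm still rests on the near dowel. Weight is now at (423,157) in the crop, about 5 mm short. I'll take small pushes, letting go and checking after each.

```bash
cat >> h.py <<'E'
def zf(n=4):
    r=[]
    for _ in range(n):
        p,d=camera('top');P=cloud('top',d);S=(P[...,:2]-D0)@np.c_[A,N]
        m=(cv2.cvtColor(p,cv2.COLOR_RGB2HSV)[...,2]>120)&(abs(S[...,1])<14)&(S[...,0]>40)&(S[...,0]<100)&(P[...,2]>125)&(P[...,2]<162)
        r.append(np.median(P[...,2][m]-0*S[...,0][m]))
    return np.round(np.mean(r),2),np.round(np.std(r),2),np.mean(freeend())
E
python3 - <<'E'
from h import *
z0=zf();print(z0)
move_linear(st(-96,120),velocity=120)
for x in(-89.3,-88,-87):
    move_linear(st(x,120),velocity=15);zc=zf(2);o=observe();a=(o['ee_pos'][:2]-D0)@A
    move_linear(st(x-8,120),velocity=40);hold(.9);z=zf();print(x,a.round(2),zc,z,lean()['lean'],observe()['t'])
    if z[0]<z0[0]-1.5: break
E
```

```text
(np.float64(146.27), np.float64(0.04), np.float64(119.75))
-89.3 -89.35 (np.float64(146.22), np.float64(0.04), np.float64(121.5)) (np.float64(146.16), np.float64(0.25), np.float64(121.375)) -0.0585 12.675
-88 -87.98 (np.float64(146.27), np.float64(0.21), np.float64(122.0)) (np.float64(143.53), np.float64(0.27), np.float64(121.75)) -0.0287 15.1417
```

```bash
python3 - <<'E'
from h import *
print(zf(6),np.mean([lean()['lean'] for _ in range(6)]))
x=-86.9
move_linear(st(x,120),velocity=15);o=observe();print(((o['ee_pos'][:2]-D0)@A).round(2),zf(2))
move_linear(st(-170,120),velocity=100);hold(1)
L=[lean() for _ in range(8)];print(zf(4),np.mean([l['lean'] for l in L]),np.std([l['lean'] for l in L]),L[0],observe()['t'])
E
```

```text
(np.float64(143.63), np.float64(0.18), np.float64(121.75)) -0.011533333333333333
-86.83 (np.float64(142.94), np.float64(0.3), np.float64(122.75))
(np.float64(142.39), np.float64(0.16), np.float64(122.5)) -0.0071 0.007142653568527595 {'lean': np.float64(-0.0154), 'z0': np.float64(141.7), 'std': np.float64(2.94), 'n': 187, 'nf': 171, 'w': np.float64(-53.06), 'bp': np.float64(-0.06)} 19.3333
```

It balances free at about level: lean about -0.007 and balance point at -0.06 mm. Now I'll press the plunger.

```bash
python3 - <<'E'
from h import *
move_linear(st(-170,245),velocity=200);move_linear(st(0,245),velocity=150)
move_linear(st(0,214),velocity=60);hold(.2);f0=observe()['ft_force'];print(f0.round(1))
z=211
while z>196:
    move_linear(st(0,z),velocity=20);o=observe();f=(o['ft_force']-f0);print(z,o['ee_pos'][2].round(2),f.round(1))
    if f[2]>12: break
    z-=1 if z>202 else .5
hold(.3);f=observe()['ft_force']-f0;print(f.round(1),observe()['ee_pos'][2]); p,d=camera('scene');save('s4',p,8,(130,205,200,275))
move_linear(st(0,245),velocity=30)
print(observe()['t'])
E
```

```text
[0.2 0.4 1. ]
211 210.87 [ 0.6  0.3 -0.7]
210 209.96 [-1.  -0.9 -0.9]
209 208.97 [-0.  -1.4 -0.1]
208 208.04 [-0.  -0.6  0.6]
207 207.03 [ 0.3  0.8 -0.1]
206 206.01 [ 0.  -1.1  0.7]
205 204.99 [ 0.4 -0.3  1.5]
204 203.99 [ 0.2 -0.4  1.7]
203 202.96 [ 0.9 -0.4  1. ]
202 201.99 [ 0.6 -0.1  2.5]
201.5 201.51 [0.8 0.1 2.8]
201.0 201.0 [ 0.8 -0.3  3.3]
200.5 200.49 [ 0.8 -0.3  4.2]
200.0 200.05 [1.1 0.7 4.6]
199.5 199.84 [-0.2 -0.6  8.5]
199.0 199.6 [-1.1 -1.3 12.6]
[-1.1 -0.7 12.7] 199.60992946896826
28.3417
```

View pics/s4.png

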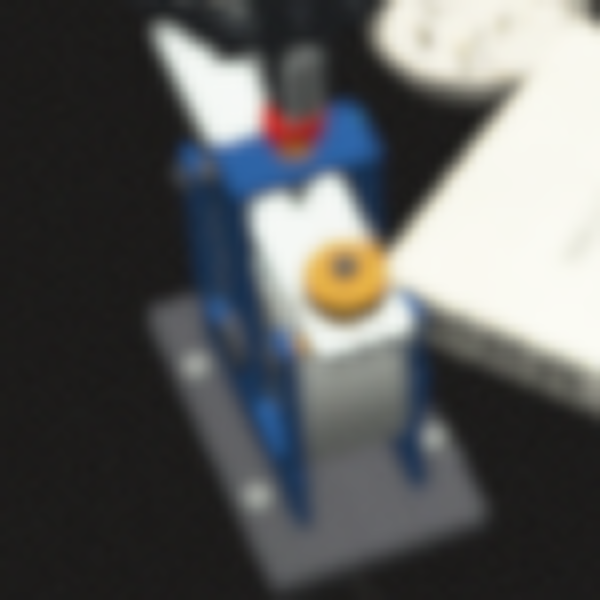

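The picture shows the fingers on the red knob at (295,125) with the pin on the arm. The force rose from 4.6 to 12.6 N at 8 mm of travel, so the pin has touched the arm. I'll back off, check the balance and the plunger, then hand in.

```bash
python3 - <<'E'
from h import *
move_linear(st(-180,260),velocity=180);hold(1)
L=[lean() for _ in range(8)];print(np.mean([l['lean'] for l in L]),zf(4),L[0])
p,d=camera('top');m,c,s=blob(p,'red',BOX['top']);print(np.median(cloud('top',d)[m],0),c)
p,d=camera('scene');save('s5',p,8,(130,205,200,275));print(observe()['t'])
E
```

```text
-0.003975000000000001 (np.float64(142.46), np.float64(0.27), np.float64(122.5)) {'lean': np.float64(-0.0021), 'z0': np.float64(142.8), 'std': np.float64(2.96), 'n': 178, 'nf': 161, 'w': np.float64(-53.06), 'bp': np.float64(-0.06)}
[556.95021663 280.81051989 205.85559342] [213.06349206 182.3015873 ]
31.2417
```

View pics/s5.png

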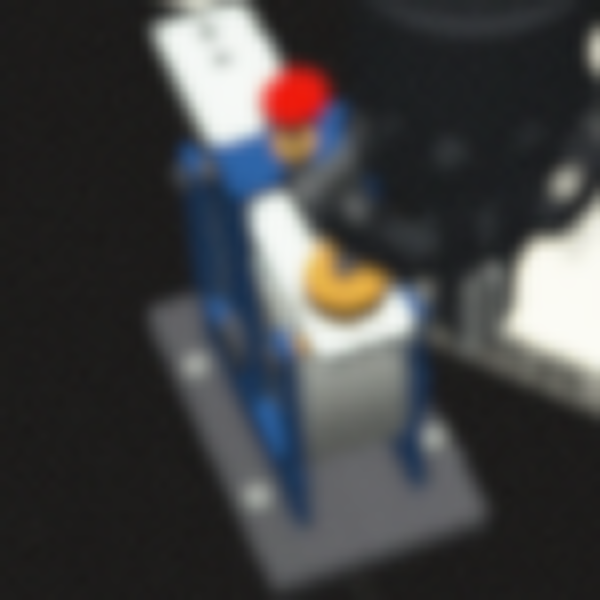

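The knob is back up at (297,95), the arm is level, and the gripper is clear of everything.

```bash
python3 -c "
from station import *
print(sign_off())"
```

```text
the job is handed in; nothing more can be done
None
```

The aluminium arm is balanced about level on the drum (measured lean about -0.004 rad), the pin was pressed onto it at the balance point, the plunger is back up, and the job was handed in just after 31 s.

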